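# Slide the board carrier out to its red line and hold it there

### The job

The aluminium carrier plate on the blue stand has a circuit board clamped at its front end and a black grip block on its tail. Using the grip, first push the plate sideways until it bears squarely along the stand's raised yellow fence, then slide it outward along the fence, flat on the stand, until the red line lies right over the stand's front edge, so the board hangs clear for work from below. Past its balance point the plate would tip, so never let it tip, finish while still holding it level at the grip, and leave the other things on the bench where they are.

Things in the scene. Friction and masses are not known exactly. Their poses are not given: they have to be found in the camera images.
- stand: fixed blue stand on the bench, 220 (x) x 160 (y) x 60 mm high deck; origin at the centre of its underside on the bench; its +x axis is the outward (slide) direction, its front edge is at x = +110 mm. The yellow fence stands 7 mm above the deck along the whole +y side (y = +68 to +80 mm, inner face at y = +68 mm), its end flush with the front edge
- edge_target (a point): point fixed on the stand: on the top of the deck (60 mm above the bench) at its front edge, 45 mm in from the fence's inner face, axes as the stand's. With the plate against the fence and its red line over the edge, the middle of the red line is here (8 mm higher, the plate's thickness)
- carrier: loose aluminium plate, 280 (x) x 90 (y) x 8 mm, 0.4 to 0.75 kg, lying on the stand's deck somewhat askew and 15 to 40 mm short of the fence; origin at the centre of its underside; +x towards its front end with the circuit board (two steel clamp bars with brass screws, over a window), -x towards its tail with the grip. It slides easily on the deck (friction about 0.25, so some 1 to 2 N, more if pressed down). It balances within 10 mm of its middle, ahead of the red line
- grip_center (a point): centre of the black grip block fixed upright on the plate's tail: 44 mm along the plate's x, 20 mm wide across y, 46 mm tall, standing on the plate's top (its top 54 mm above the plate's underside); this point lies 110 mm behind the plate's centre, half-way up the block (31 mm above the plate's underside); axes as the plate's
- line_mid (a point): middle of the red line, 3 mm wide, painted across the plate's top; 80 mm ahead of the grip's centre and 170 mm behind the front end of the plate; axes as the plate's
- phone: bystander: loose black phone, 148x72x9 mm, origin centre of underside
- spudger: bystander: loose black plastic spudger, 9x150x8 mm, origin centre of underside
- screw_tin: bystander: loose shallow round tin of screws, 54x54x14 mm, origin centre of underside
- cutter: bystander: loose red-handled flush cutter, 55x116x12 mm, origin centre of underside

How it is judged:
On the way:
1. the plate bears squarely along the fence, not yet slid out (red line still more than 60 mm behind the edge) (y of line_mid in the frame of edge_target above -0.004 m and angle between the x axis of carrier and the x axis of stand, either way round below 0.05 rad and x of line_mid in the frame of edge_target below -0.06 m), for 0.1 s.
At the end, for the whole second after the job is handed in: the red line is within 6 mm of the stand's front edge, the plate within 4 mm of the fence and square to it (0.05 rad), level (0.035 rad), resting on the deck and still, with the fingers holding it (over 1 N) (y of line_mid in the frame of edge_target above -0.004 m and angle between the x axis of carrier and the x axis of stand, either way round below 0.05 rad and x of line_mid in the frame of edge_target between -0.006 and 0.006 m and z of line_mid in the frame of edge_target between 0.005 and 0.011 m and angle between carrier's own z axis and vertical below 0.035 rad and contact force between carrier and stand above 0.5 N and contact force between the fingers and carrier above 1 N and linear speed of carrier below 0.02 m/s); the arm keeps its last pose, push and grip.
It fails at once if the plate tips (angle between carrier's own z axis and vertical above 0.12 rad).
It fails at once if the plate is lifted clear of the stand (z of line_mid in the frame of edge_target above 0.025 m).
It fails at once if a bystander is moved (distance of any of phone, spudger, screw_tin, cutter from where it was at the start of the episode above 0.02 m).
It also fails if it takes over 38 s, if anything falls off the work surface, if the arm or the gripper's body presses on something with over 40 N, if the wrist force passes 120 N, or if a joint passes its speed limit or range.

### The arm

A 6-joint arm with a two-finger parallel gripper is mounted at the origin on a cart in front of the work surface, level with it; the furniture and walls round the work are solid. World frame = base frame: x ahead of the robot, y to its left, z up, the work surface at z = 0. Lengths are in m, angles in rad, forces in N, time in s.
With the tool pointing down it reaches from about 0.425 to 0.95 m from the base axis. Payload 14.7 kg.
Tool frame: the origin (TCP) lies on the centre line of the jaws, within the pads' length; the fingertips stand 17 mm ahead of it and the grasp point (between the pads) lies 2 mm behind it (nose_length is the distance from the TCP to the fingertips, in m); z points along the fingers, y is the line along which they close (so a half turn about z gives the same grasp; the last joint's range is limited). The gripper opens to 85 mm and grips with 20 to 120 N. Pads are 22 mm wide; open, the fingers measure 114 mm over their backs; the gripper's body (76 mm by 85 mm) begins 54 mm behind the grasp point. The pads swing forward as they close: fully open they stand 13 mm farther back than shut.
Start: joints at [-1.366, 0.48, 1.596, -0, 1.065, -0.047], TCP at [0.162, -0.629, 0.248] pointing down, gripper open.
Joint ranges: [-2.75, 2.75], [-0.82, 2.05], [0.23, 2.67], [-1.56, 4.7], [0.09, 2.69], [-2.92, 2.92]. Speed limits (rad/s): [1.89, 1.89, 2.39, 3.01, 3.01, 3.01].

### API

Orientations are given as a unit quaternion [x, y, z, w].
In Python, from cell import read_state, read_camera, get_calibration, close_job, nose_length gives the robot as it stands.
- The arm moves only by the tool play_rows, never from a script. Its argument "commands" is a list of rows, each a list of 3 entries, a list of its own where there are three numbers: the shift along the tool's x, y, z in m, then the turn about the tool's z in degrees, then the closure, from -1 (fully open) to 1 (shut). A call has 1 to 10 rows; each row shifts and turns the commanded pose from where the row before left it, along the tool's axes as they then stand; what a row does not reach is not made up. A row lasts 1/10 s, in which the tool goes at most 50 mm and 8.59 degrees, less where a joint would pass 70% of its speed; a pose out of reach is approached as far as the arm can. A call is refused whole if a number of a shift passes 0.05 or a number of a turn 8.59, either way. A call with a gripper value outside its range is refused whole. The fingers move at their own pace and stop on an object; "force" is the grip in N (left out, the last holds). Time passes only in rows, so rows that do not move let the fingers close. It gives the time, the measured TCP pose, the force, the opening and the grip force at its end, in the units of the state.
- read_state(): the state, without advancing time (a new reading comes with each control period).
- read_camera(name): name is "side" or "top"; returns (picture, depth): 480x640x3 uint8, red, green, blue; 480x640 float32, m along the optical axis (not along the pixel's ray), 0 where there is no reading.
- get_calibration(name): a dict with "mtx" (3x3 intrinsics, pixels), "pose" (4x4, takes a point from camera to world coordinates). Camera axes: x right, y down, z forward; pixel columns grow to the right and rows downward; lengths in m; the calibration is good to about 2 mm. A picture is of the moment at which its call begins. get_calibration takes no time and is no camera call.
- close_job(): hands the job in; it is judged then, once.
The state is a dict: "clock": time; "joint_positions": joint angles; "qd": joint speeds; "joint_efforts": joint torques, N m; "tool_pos": TCP position; "orientation": TCP orientation; "force": force on the tool from outside, world axes, zero at the start; "torque": the same for the moment, N m; "grip_width": finger opening in m; "gripper_force": force on a finger pad.
Only numpy, scipy, OpenCV 4.12 (cv2) and the standard library are available. Lean on these libraries where they do the work, as an engineer would, in place of code of your own. Each camera call takes 0.05 s, during which the arm holds its last target. There are 200 camera calls.

## Working session

There is one attempt and no reset: what is moved stays moved. The work goes in short steps, Python scripts to look and compute and a tool call to move; the robot and the scene stay as the last step left them, time stands still between calls to the robot, and variables do not carry over. Pictures are saved under pics/ and viewed, at most 10 in all, crops included, and the job is handed in when it is done.

Besides the shell and the picture viewer there is one more tool, called after "Request:" as name(argument=value, ...), one argument or row to a line, values as JSON. play_rows: Moves the arm, as the interface text tells. Its arguments: {"type":"object","properties":{"commands":{"type":"array"},"force":{"type":"number"}},"required":["commands"]}

```bash
mkdir -p pics; python3 - <<'E'
from cell import *
import cv2,numpy as np
for n in("top","side"):
    p,d=read_camera(n);cv2.imwrite(f"pics/{n}0.png",p[:,:,::-1]);np.save(f"{n}0.npy",d)
    c=get_calibration(n);print(n,c["mtx"].tolist(),np.round(c["pose"],4).tolist())
s=read_state();print(s)
print(nose_length if not callable(nose_length) else nose_length())
E
```

```text
top [[506.32624758198244, 0.0, 323.33745458032337], [0.0, 506.32624758198244, 239.71885612705245], [0.0, 0.0, 1.0]] [[0.0113, -0.9934, 0.1143, 0.4326], [-0.9999, -0.0124, -0.0088, 0.3169], [0.0101, -0.1142, -0.9934, 1.3918], [0.0, 0.0, 0.0, 1.0]]
side [[532.7209645137056, 0.0, 325.2312037891143], [0.0, 532.7209645137056, 240.931057422366], [0.0, 0.0, 1.0]] [[-0.8248, -0.2954, 0.4821, 0.0233], [-0.5651, 0.4041, -0.7193, 1.1633], [0.0176, -0.8657, -0.5003, 0.6687], [0.0, 0.0, 0.0, 1.0]]
{'clock': 0.1, 'joint_positions': array([-1.36559281e+00,  4.80782473e-01,  1.59684345e+00, -1.19949669e-05,
        1.06509574e+00, -4.65775063e-02]), 'qd': array([-0.00159829, -0.00160372, -0.00205043,  0.00061712,  0.00129583,
        0.00040693]), 'joint_efforts': array([ 2.09338948e-03, -9.52258658e+01, -4.31043577e+01,  5.07117284e-05,
        5.32377977e-03,  4.89652837e-05]), 'tool_pos': array([ 0.16188933, -0.62913481,  0.24771575]), 'orientation': array([ 9.92085726e-01,  1.25561112e-01, -4.99544378e-05, -5.62316032e-04]), 'force': array([-0.5419921 , -0.10009666, -0.02539886]), 'torque': array([ 0.01889334, -0.01311706,  0.01883483]), 'gripper_force': 0.0, 'grip_width': 0.08548819342586536}
0.017
```

View pics/top0.png

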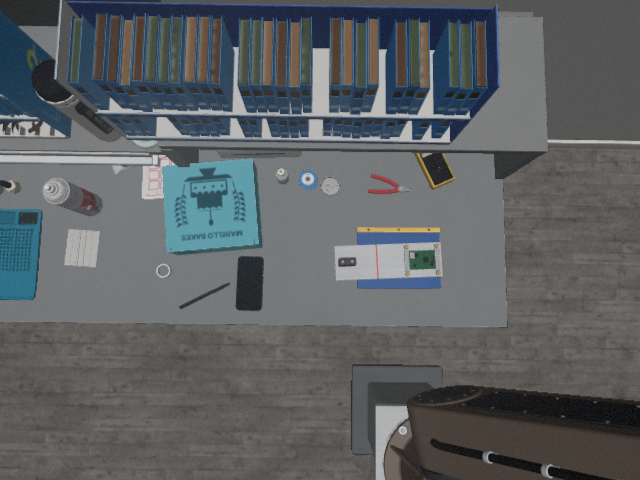

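View pics/side0.png

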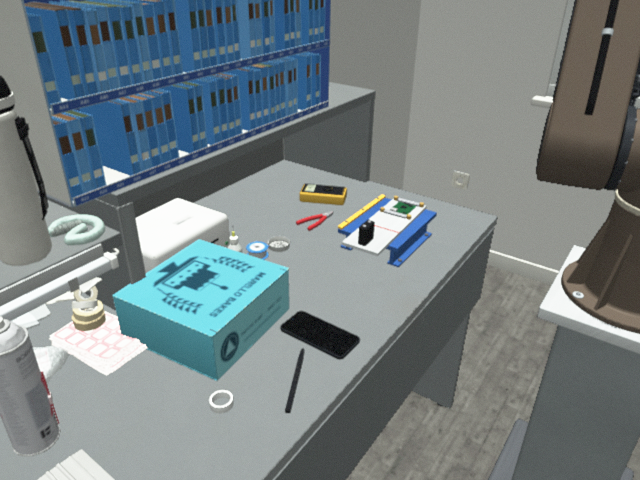

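The top view shows the stand at about (357–441, 228–289) with the fence on its upper side. The slide direction runs to image right (world −y). The grip is at about (347,262) and the red line at x≈377. I'll enlarge it.

```bash
python3 - <<'E'
import cv2
p=cv2.imread("pics/top0.png")[220:300,325:450]
cv2.imwrite("pics/c0.png",cv2.resize(p,None,fx=6.4,fy=6.4,interpolation=cv2.INTER_CUBIC)[:600])
E
```

```text
(no output)
```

View pics/c0.png

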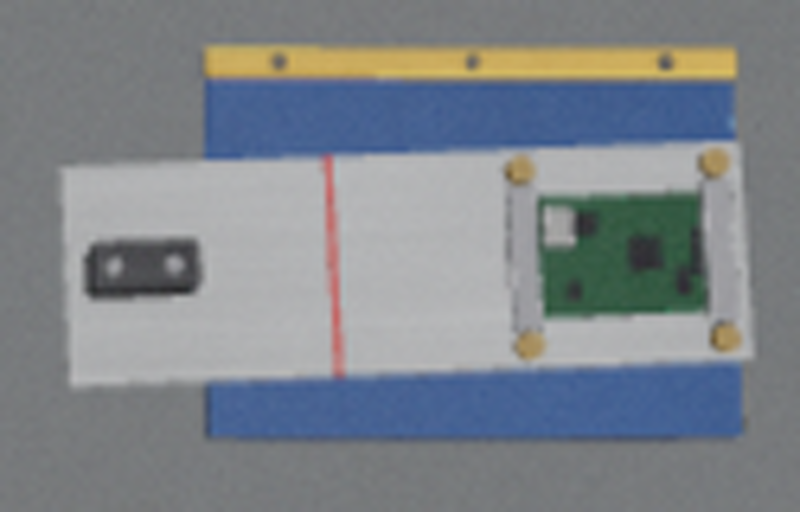

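```bash
cat >h.py <<'E'
import numpy as np
from cell import *
def w(cam,uv,z):
    c=get_calibration(cam);M=c["mtx"];P=c["pose"];uv=np.atleast_2d(np.array(uv,float))
    r=np.linalg.inv(M)@np.c_[uv,np.ones(len(uv))].T; r=(P[:3,:3]@r).T; o=P[:3,3]
    return o+r*((z-o[2])/r[:,2])[:,None]
def crop(pts,o,f): return (np.array(pts,float)+.5)/f-.5+np.array(o)
E
python3 - <<'E'
from h import *
c=lambda p:crop(p,(325,220),6.4)
np.set_printoptions(precision=4,suppress=True)
print("fence inner",w("top",c([(206,79),(736,80)]),.060))
print("fence outer top",w("top",c([(206,47),(736,47)]),.067))
print("deck near",w("top",c([(206,437),(742,436)]),.06))
print("plate",w("top",c([(61,167),(739,143),(754,358),(71,385)]),.068))
print("line",w("top",c([(328,156),(339,377)]),.068))
print("grip top",w("top",c([(88,243),(198,240),(200,293),(88,298)]),.114))
print("screws", w("top",c([(114,266),(175,265)]),.114))
d=np.load("top0.npy")
for u,v in [(114,266),(145,270),(250,270),(450,120),(100,100)]:
    x,y=c([(u,v)])[0].round().astype(int); D=d[y,x]
    K=get_calibration("top");X=K["pose"][:3,:3]@(np.linalg.inv(K["mtx"])@[x,y,1]*D)+K["pose"][:3,3];print(X)
E
```

```text
fence inner [[ 0.6078  0.2166  0.06  ]
 [ 0.6101 -0.0037  0.06  ]]
fence outer top [[ 0.6202  0.2172  0.067 ]
 [ 0.623  -0.0023  0.067 ]]
deck near [[ 0.4599  0.216   0.06  ]
 [ 0.4629 -0.004   0.06  ]]
plate [[ 0.5695  0.2766  0.068 ]
 [ 0.5829 -0.0027  0.068 ]
 [ 0.4945 -0.0075  0.068 ]
 [ 0.4802  0.2718  0.068 ]]
line [[0.5754 0.1669 0.068 ]
 [0.4848 0.1624 0.068 ]]
grip top [[0.5347 0.2671 0.114 ]
 [0.5364 0.2236 0.114 ]
 [0.5154 0.2227 0.114 ]
 [0.5129 0.2669 0.114 ]]
screws [[0.5257 0.2567 0.114 ]
 [0.5264 0.2326 0.114 ]]
[0.5261 0.2577 0.1128]
[0.5236 0.2451 0.1144]
[0.5275 0.1979 0.0674]
[0.5934 0.1143 0.0551]
[ 0.6069  0.2584 -0.0033]
```

Request:
play_rows(
  commands=[
    [[0.044,-0.021,0],0,-1],
    [[0.044,-0.021,0],0,-1],
    [[0.044,-0.021,0],0,-1],
    [[0.044,-0.021,0],0,-1],
    [[0.044,-0.021,0],0,-1],
    [[0.044,-0.021,0],0,-1],
    [[0.044,-0.021,0],0,-1],
    [[0.044,-0.021,0],0,-1],
    [[0.044,-0.021,0],0,-1],
    [[0.044,-0.021,0],0,-1],
  ],
  force=80,
)

```text
clock: 1.1
tool_pos: [0.537, -0.3148, 0.2481]
orientation: [0.992, 0.126, -0.0, -0.0]
force: [0.4, -1.7, 0.4]
grip_width: 0.0853
gripper_force: 0.0
```

Request:
play_rows(
  commands=[
    [[0.0105,-0.045,0],0,-1],
    [[0.0105,-0.045,0],0,-1],
    [[0.0105,-0.045,0],0,-1],
    [[0.0105,-0.045,0],0,-1],
    [[0.0105,-0.045,0],0,-1],
    [[0.0105,-0.045,0],0,-1],
    [[0.0105,-0.045,0],0,-1],
    [[0.0105,-0.045,0],0,-1],
    [[0.0105,-0.045,0],0,-1],
    [[0.0105,-0.045,0],0,-1],
  ],
)

```text
clock: 2.1
tool_pos: [0.5248, 0.1473, 0.2482]
orientation: [0.992, 0.126, -0.0, 0.0]
force: [0.7, -0.3, -0.5]
grip_width: 0.0855
gripper_force: 0.0
```

Request:
play_rows(
  commands=[
    [[0,0,0],-7.84,-1],
    [[0,0,0],-7.84,-1],
    [[0,0,0],-7.84,-1],
    [[0,0,0],-7.84,-1],
    [[0,0,0],-7.84,-1],
    [[0,0,0],-7.84,-1],
    [[0,0,0],-7.84,-1],
    [[0,0,0],-7.84,-1],
    [[0,0,0],-7.84,-1],
    [[0,0,0],-7.84,-1],
  ],
)

```text
clock: 3.1
tool_pos: [0.5251, 0.1454, 0.248]
orientation: [0.687, 0.726, -0.0, -0.0]
force: [-0.4, -0.7, -0.5]
grip_width: 0.0853
gripper_force: 0.0
```

Request:
play_rows(
  commands=[
    [[0.033,0.002,0],0.3,-1],
    [[0.033,0.002,0],0,-1],
    [[0.033,0.002,0.02],0,-1],
    [[0,0,0.04],0,-1],
    [[0,0,0.04],0,-1],
    [[0,0,0],0,-1],
    [[0,0,0],0,-1],
  ],
)

```text
clock: 3.8
tool_pos: [0.5266, 0.2445, 0.1485]
orientation: [0.691, 0.723, -0.001, -0.0]
force: [-0.1, 0.1, 0.3]
grip_width: 0.0854
gripper_force: 0.0
```

```bash
python3 - <<'E'
from h import *
import cv2
p,d=read_camera("side")
cv2.imwrite("pics/s1.png",cv2.resize(p[170:280,310:450,::-1],None,fx=5,fy=5,interpolation=cv2.INTER_CUBIC))
s=read_state();print(s["tool_pos"],s["orientation"])
E
```

```text
[0.52743106 0.2447388  0.14962345] [6.91446199e-01 7.22427853e-01 3.54410052e-04 1.57565507e-04]
```

View pics/s1.png

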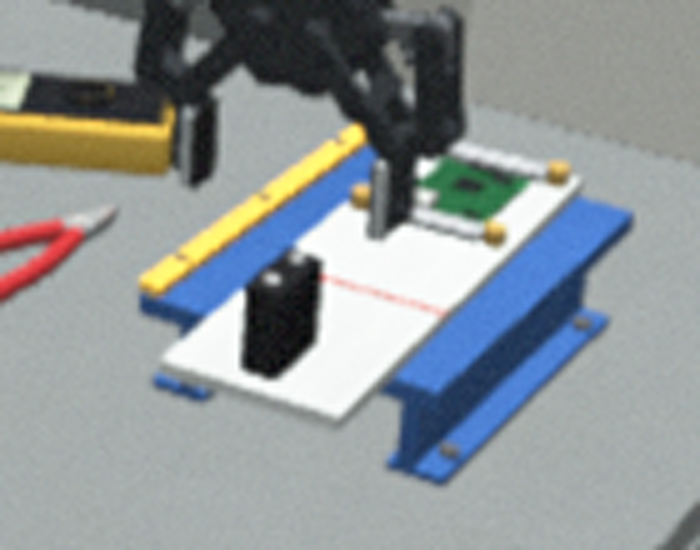

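The side crop shows the fingers straddling the block from above: block top at about (285,268), fingers at (195,140) and (390,200). Next I descend and close.

Request:
play_rows(
  commands=[
    [[0,0,0.03],0,-1],
    [[0,0,0.025],0,-1],
    [[0,0,0],0,-1],
    [[0,0,0],0,1],
    [[0,0,0],0,1],
    [[0,0,0],0,1],
    [[0,0,0],0,1],
    [[0,0,0],0,1],
    [[0,0,0],0,1],
    [[0,0,0],0,1],
  ],
  force=70,
)

```text
clock: 4.85
tool_pos: [0.5273, 0.2448, 0.0942]
orientation: [0.691, 0.723, 0.001, 0.0]
force: [-1.9, -1.2, 11.5]
grip_width: 0.0192
gripper_force: 68.9
```

Request:
play_rows(
  commands=[
    [[0,0,-0.0005],0,1],
    [[0,0,0],0,1],
    [[0,0,0],0,1],
  ],
)

```text
clock: 5.15
tool_pos: [0.527, 0.2447, 0.0942]
orientation: [0.691, 0.723, 0.0, 0.0]
force: [-1.2, -0.1, 9.3]
grip_width: 0.0191
gripper_force: 69.5
```

```bash
python3 - <<'E'
from h import *
import cv2
p,d=read_camera("top")
cv2.imwrite("pics/t2.png",cv2.resize(p[220:300,325:450,::-1],None,fx=6.4,fy=6.4,interpolation=cv2.INTER_CUBIC))
s=read_state();print(s["tool_pos"],s["orientation"],s["force"],s["torque"],s["grip_width"])
E
```

```text
[0.52704074 0.24474655 0.09424928] [6.91337277e-01 7.22532131e-01 2.68970395e-04 1.30645218e-04] [-0.89225873 -0.17702891  7.93603379] [-0.11842897  0.16009841  0.01608767] 0.01969384593091136
```

View pics/t2.png

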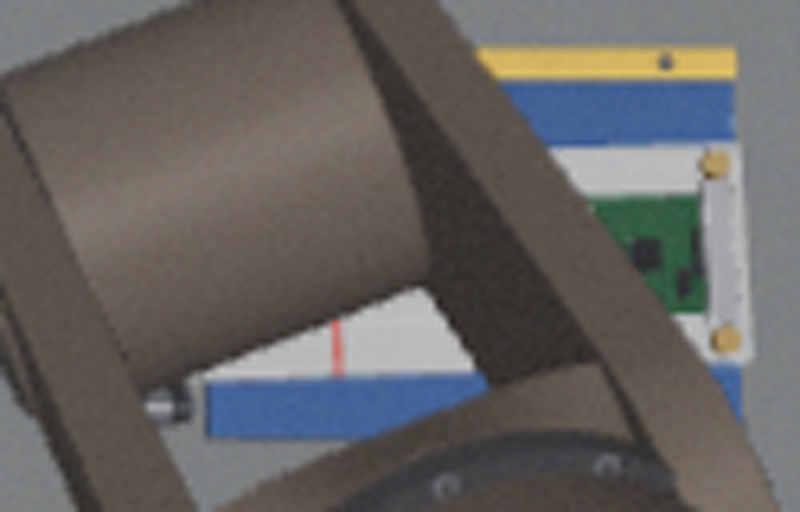

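Request:
play_rows(
  commands=[
    [[0,0,-0.0005],0.9,1],
    [[0,0,-0.0005],0.9,1],
    [[0,0.004,0],0,1],
    [[0,0.006,0],0,1],
    [[0,0.006,0],0,1],
    [[0,0.006,0],0,1],
    [[0,0.005,0],0,1],
    [[0,0.003,0],0,1],
    [[0,0,0],0,1],
    [[0,0,0],0,1],
  ],
)

```text
clock: 6.2
tool_pos: [0.5568, 0.245, 0.0948]
orientation: [0.703, 0.712, -0.0, 0.0]
force: [-0.0, -0.9, -4.7]
grip_width: 0.0193
gripper_force: 68.4
```

```bash
python3 - <<'E'
from h import *
s=read_state();print(s["tool_pos"],np.degrees(2*np.arctan2(s["orientation"][1],s["orientation"][0])),s["orientation"],s["force"],s["torque"],s["grip_width"])
E
```

```text
[0.55678108 0.24500786 0.09478169] 90.73267620733299 [ 7.02571255e-01  7.11613400e-01 -5.48386441e-06  1.48519866e-05] [-0.02506046 -0.94751992 -4.68126224] [ 0.23318926 -0.09704316  0.14617876] 0.019326744412081386
```

Request:
play_rows(
  commands=[
    [[0,0.001,0.0004],0,1],
    [[0,0.001,0],0,1],
    [[0,0.001,0],0,1],
    [[0,0.001,0],0,1],
    [[0,0,0],0,1],
    [[0,0,0],0,1],
  ],
)

```text
clock: 6.8
tool_pos: [0.5608, 0.2451, 0.0944]
orientation: [0.703, 0.712, 0.0, 0.0]
force: [-1.2, -0.5, -4.1]
grip_width: 0.0187
gripper_force: 68.4
```

Request:
play_rows(
  commands=[
    [[0,0.001,0],0,1],
    [[0,0,0],0,1],
    [[0,0,0],0,1],
  ],
)

```text
clock: 7.1
tool_pos: [0.5618, 0.2451, 0.0944]
orientation: [0.703, 0.712, 0.0, 0.0]
force: [0.1, 0.3, -3.0]
grip_width: 0.0189
gripper_force: 68.5
```

Request:
play_rows(
  commands=[
    [[0,0.001,0],0,1],
    [[0,0,0],0,1],
    [[0,0,0],0,1],
  ],
)

```text
clock: 7.4
tool_pos: [0.5629, 0.2451, 0.0944]
orientation: [0.703, 0.712, 0.0, 0.0]
force: [-0.4, 0.8, -3.6]
grip_width: 0.0194
gripper_force: 68.4
```

```bash
python3 - <<'E'
from h import *
s=read_state();print(s["tool_pos"],np.degrees(2*np.arctan2(s["orientation"][1],s["orientation"][0])),s["force"],s["torque"],s["grip_width"])
E
```

```text
[0.56286313 0.24507819 0.09441969] 90.7224546527331 [-0.39541384  0.84511054 -3.57088312] [ 0.09349981 -0.01372296 -0.02515361] 0.019441145750620305
```

Request:
play_rows(
  commands=[
    [[0,0.001,0.0003],0,1],
    [[0,0,0],0,1],
    [[0,0,0],0,1],
  ],
)

```text
clock: 7.7
tool_pos: [0.5633, 0.2451, 0.0943]
orientation: [0.703, 0.712, -0.0, -0.0]
force: [-6.3, 0.8, 3.2]
grip_width: 0.0189
gripper_force: 69.4
```

Request:
play_rows(
  commands=[
    [[0,0.001,0],0,1],
    [[0,0,0],0,1],
    [[0,0,0],0,1],
  ],
)

```text
clock: 8.0
tool_pos: [0.5634, 0.2451, 0.0943]
orientation: [0.703, 0.711, -0.001, -0.001]
force: [-11.5, 1.9, 8.3]
grip_width: 0.0192
gripper_force: 70.3
```

```bash
python3 - <<'E'
from h import *
s=read_state();print(s["tool_pos"],np.degrees(2*np.arctan2(s["orientation"][1],s["orientation"][0])),s["force"],s["torque"],s["grip_width"])
import cv2
for n,a in(("side",(170,280,310,450)),("top",(220,300,325,450))):
    p,d=read_camera(n)
    cv2.imwrite(f"pics/{n}3.png",cv2.resize(p[a[0]:a[1],a[2]:a[3],::-1],None,fx=5,fy=5,interpolation=cv2.INTER_CUBIC))
E
```

```text
[0.56342548 0.24513595 0.0942867 ] 90.70447558289307 [-11.46013555   1.90544109   8.25923323] [ 0.20658486  1.46885274 -0.3973256 ] 0.01919919828864725
```

View pics/side3.png

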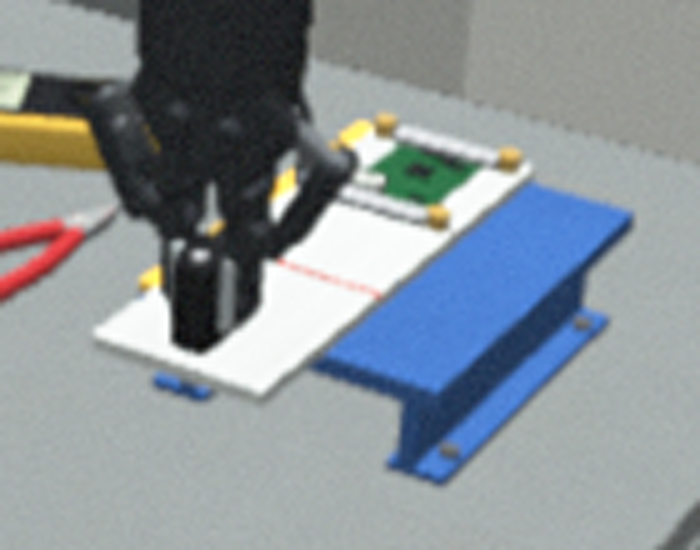

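The side view shows the plate alongside the fence, gripped level. Its near edge runs from the tail corner (262,393) to the front corner (533,177). I'll check squareness with the same crop.

```bash
python3 - <<'E'
from h import *
np.set_printoptions(precision=4,suppress=True)
f=lambda p:crop(p,(310,170),5)
a=w("side",f([(262,392),(533,174),(95,332)]),.068);print(a);v=a[1]-a[0];print(v[0]/-v[1])
a=w("side",f([(280,262),(381,296)]),.068);print("line",a)
a=w("side",f([(437,386),(632,213)]),.06);print("deck near",a);v=a[1]-a[0];print(v[0]/-v[1])
E
```

```text
[[0.519  0.2774 0.068 ]
 [0.5193 0.0062 0.068 ]
 [0.6088 0.2764 0.068 ]]
0.0010014014873404027
line [[0.5752 0.167  0.068 ]
 [0.5192 0.1682 0.068 ]]
deck near [[0.4645 0.2145 0.06  ]
 [0.4651 0.0017 0.06  ]]
0.0030695252490054877
```

View pics/top3.png

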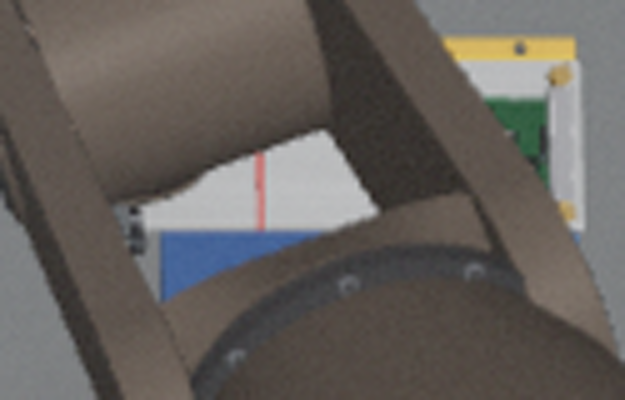

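```bash
python3 - <<'E'
from h import *
np.set_printoptions(precision=4,suppress=True)
f=lambda p:crop(p,(325,220),5)
print(w("top",f([(165,231),(290,231),(470,60),(570,62),(262,190)]),.068))
s=read_state();print(s["clock"],s["force"])
E
```

```text
[[0.5173 0.2147 0.068 ]
 [0.5181 0.1491 0.068 ]
 [0.6096 0.0537 0.068 ]
 [0.6092 0.0008 0.068 ]
 [0.5394 0.1638 0.068 ]]
8.1 [-11.0539   2.0738   8.0231]
```

Request:
play_rows(
  commands=[
    [[-0.002,-0.0005,0],0,1],
    [[-0.005,0,0],0,1],
    [[-0.006,0,0],0,1],
    [[-0.006,0,0],0,1],
    [[-0.006,0,0],0,1],
    [[-0.006,0,0],0,1],
    [[-0.006,0,0],0,1],
    [[-0.006,0,0],0,1],
    [[-0.005,0,0],0,1],
    [[-0.002,0,0],0,1],
  ],
)

```text
clock: 9.1
tool_pos: [0.5639, 0.1951, 0.0943]
orientation: [0.703, 0.711, -0.001, -0.001]
force: [-8.9, 5.0, 6.8]
grip_width: 0.0193
gripper_force: 69.9
```

```bash
cat >st.py <<'E'
from h import *
s=read_state();np.set_printoptions(precision=4,suppress=True);print(s["tool_pos"],np.degrees(2*np.arctan2(s["orientation"][1],s["orientation"][0])),s["orientation"],s["force"],s["torque"],s["grip_width"])
E
python3 st.py
```

```text
[0.5639 0.1951 0.0943] 90.69772651962543 [ 0.7028  0.7114 -0.0005 -0.0007] [-8.8889  4.9814  6.8351] [ 0.7518  1.2157 -0.149 ] 0.019312323749028932
```

Request:
play_rows(
  commands=[
    [[-0.004,0,0],0,1],
    [[-0.006,0,0],0,1],
    [[-0.006,0,0],0,1],
    [[-0.006,0,0],0,1],
    [[-0.006,0,0],0,1],
    [[-0.006,0,0],0,1],
    [[-0.006,0,0],0,1],
    [[-0.005,0,0],0,1],
    [[-0.003,0,0],0,1],
    [[-0.002,0,0],0,1],
  ],
)

```text
clock: 10.1
tool_pos: [0.5645, 0.1453, 0.0943]
orientation: [0.703, 0.711, -0.001, -0.001]
force: [-8.6, 4.9, 6.3]
grip_width: 0.0193
gripper_force: 70.0
```

```bash
python3 st.py
```

```text
[0.5645 0.1453 0.0943] 90.70740616342104 [ 0.7027  0.7115 -0.0006 -0.0007] [-8.602   4.9455  6.3319] [ 0.7989  1.1539 -0.2254] 0.019252422125323007
```

Request:
play_rows(
  commands=[
    [[-0.004,0,0],0,1],
    [[-0.006,0,0],0,1],
    [[-0.007,0,0],0,1],
    [[-0.007,0,0],0,1],
    [[-0.007,0,0],0,1],
    [[-0.007,0,0],0,1],
    [[-0.007,0,0],0,1],
    [[-0.007,0,0],0,1],
    [[-0.005,0,0],0,1],
    [[-0.003,0,0],0,1],
  ],
)

```text
clock: 11.1
tool_pos: [0.5652, 0.0852, 0.0943]
orientation: [0.703, 0.711, -0.001, -0.001]
force: [-8.7, 4.8, 7.2]
grip_width: 0.0196
gripper_force: 70.1
```

```bash
python3 st.py; python3 - <<'E'
from h import *
import cv2
for n,a,k in(("side",(170,260,360,460),6),("top",(220,300,385,485),6)):
    p,d=read_camera(n)
    cv2.imwrite(f"pics/{n}4.png",cv2.resize(p[a[0]:a[1],a[2]:a[3],::-1],None,fx=k,fy=k,interpolation=cv2.INTER_CUBIC))
a,b=[cv2.imread(f"pics/{n}4.png") for n in("side","top")]
E
```

```text
[0.5652 0.0852 0.0943] 90.70217767480209 [ 0.7028  0.7114 -0.0006 -0.0008] [-8.6733  4.7693  7.2048] [ 0.8693  1.1222 -0.1863] 0.019567942313912276
```

View pics/side4.png

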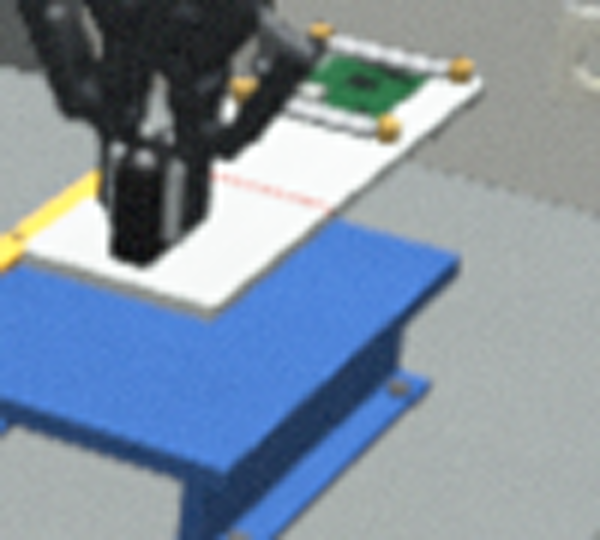

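View pics/top4.png

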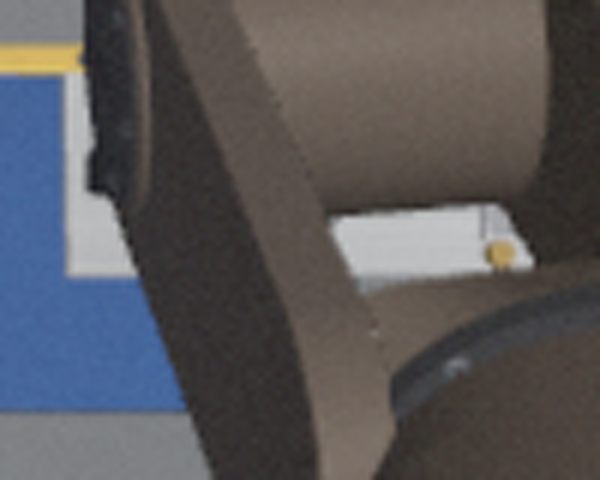

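The top view shows the tail edge at u≈66 (crop). The side view shows the line (213–330, 176–211) just short of the deck's front edge, which runs (338,217)–(460,256).

```bash
python3 - <<'E'
from h import *
np.set_printoptions(precision=4,suppress=True)
f=lambda p:crop(p,(385,220),6)
print("tail",w("top",f([(66,80),(66,180),(67,275)]),.068))
print("near edge",w("top",f([(70,276),(130,276)]),.068))
f=lambda p:crop(p,(360,170),6)
print("line",w("side",f([(213,176),(330,210)]),.068))
print("edge",w("side",f([(340,218),(458,256)]),.06))
print("rear deck",w("side",f([(10,400),(222,470)]),.06))
E
```

```text
tail [[0.6054 0.1146 0.068 ]
 [0.5612 0.1149 0.068 ]
 [0.5195 0.1146 0.068 ]]
near edge [[0.5191 0.1133 0.068 ]
 [0.5194 0.0871 0.068 ]]
line [[0.5787 0.0096 0.068 ]
 [0.5222 0.0096 0.068 ]]
edge [[ 0.5218 -0.0012  0.06  ]
 [ 0.4652  0.0021  0.06  ]]
rear deck [[0.5546 0.2207 0.06  ]
 [0.4629 0.2194 0.06  ]]
```

Request:
play_rows(
  commands=[
    [[-0.003,0,0],0,1],
    [[-0.0035,0,0],0,1],
    [[-0.0022,0,0],0,1],
    [[0,0,0],0,1],
    [[0,0,0],0,1],
    [[0,0,0],0,1],
    [[0,0,0],0,1],
  ],
)

```text
clock: 11.9
tool_pos: [0.5653, 0.0764, 0.0943]
orientation: [0.703, 0.712, -0.001, -0.001]
force: [-9.4, 1.0, 8.2]
grip_width: 0.0193
gripper_force: 70.2
```

```bash
python3 st.py; python3 - <<'E'
from h import *
import cv2
p,d=read_camera("side")
cv2.imwrite("pics/s5.png",cv2.resize(p[185:235,380:445,::-1],None,fx=11,fy=11,interpolation=cv2.INTER_CUBIC))
E
```

```text
[0.5653 0.0764 0.0943] 90.7195987711116 [ 0.7027  0.7115 -0.0007 -0.0007] [-9.4426  0.9684  8.206 ] [ 0.1111  1.1036 -0.2634] 0.01928270026768267
```

View pics/s5.png

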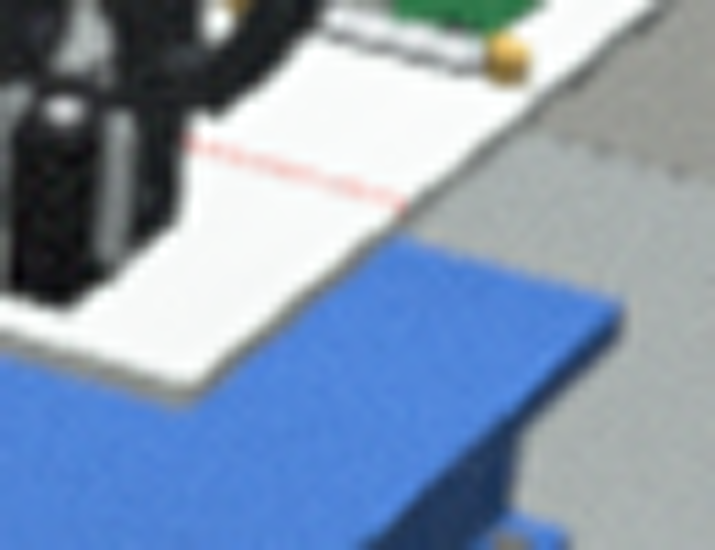

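The red line's end at (403,207) sits directly above the point where the deck edge meets the plate, (402,236). The plate is level, bears on the fence and is held at the grip, so I'm handing in.

```bash
python3 -c "
from cell import *
print(close_job())"
```

```text
the job is handed in; nothing more can be done
None
```

I handed the job in at about 12 s, but it returned no verdict. The plate was against the fence, its red line over the front edge to within about 2 mm by my camera measurements, and still held level at the grip; the arm touched none of the other things on the bench.

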